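# Load the tuner's battery and hold its twist cap at the battery-test mark

## Task

Take the charged blue battery block out of its charger and press it fully home, flush, into the well on top of the black tuner. Then set the grey twist cap down through the bayonet slots and turn it clockwise (seen from above) half of the way to the lock, so that its white pointers stand at the amber battery-test marks, well before the lock clicks. The cap is sprung, so finish while still gripping it there, and leave the other things on the table where they are.

Things in the scene. Friction and masses are not known exactly. Their poses are not given: they have to be found in the camera images.
- tuner: Black desktop tuner, fixed to the table: 175 mm along x (-115 to +60), 120 mm along y, flat deck 40 mm high, cream needle meter sloping at the -x end. Origin at table height under the axis of the round battery turret, z up, x along the two bayonet slots and the well's long side. The turret is 44 mm across, stands 28 mm above the deck; its top is 68 mm above the table
- well (a point): Centre of the turret's top face, 68 mm above the table, axes as the tuner's. Here opens the battery well, 29.5 mm (x) by 20.5 mm (y), 48.5 mm deep with a 2 mm lead-in: a seated battery is flush with the top. Two leaf springs, 17 mm down on the y sides, hold the battery where it is left; pushing it in takes some 2 to 6 N
- slot (a point): White mark on the deck (another lies opposite), 45 mm from the turret's axis in the tuner's +x. Flange round the turret's top: 56 mm across, 7 mm thick, tapered upper edge, with two slots, each 36 degrees wide, at the white marks (+x and -x), through which the cap's lugs go down
- test_mark (a point): Amber battery-test mark on the deck (another lies opposite), 45 mm from the axis, 40 degrees clockwise (seen from above) of the white mark, half-way to the red lock mark at 80 degrees
- latch (a point): Red sprung latch on the deck, 68 degrees clockwise of the white mark at +x, its top 59 mm above the table, nose 34 mm from the axis; this point is the nose. A pointer rib of the cap that is pushed past it clicks: the cap is then locked, which is too far
- battery: Rechargeable battery block, blue with a gold band near the top: 26.5 mm (x) by 17.5 mm (y), 48.5 mm tall, about 45 g. Origin at the centre of its underside, z up. It stands upright in the charger, underside 8 mm, top 56.5 mm above the table. It goes into the well upright, either way round (half a turn is the same)
- charger: Grey charger block fixed to the table, 90 (x) by 70 (y) by 20 mm tall, with a 12 mm deep pocket in the middle in which the battery stands, long side along x; origin at the centre of its underside
- cap: Grey round twist cap, 65 mm across, standing open side down on the table, about 60 g. Origin at the centre of its rim plane (underside), z up. Skirt inside 60 mm across; its ceiling is 18 mm, its flat top 22 mm above the origin. Fully down on the turret its ceiling rests on the turret's top and its origin is 50 mm above the table. Half a turn is the same
- cap_bar (a point): Middle of the cap's grip bar, 34 mm above the cap's origin, axes as the cap's: a straight bar with a white stripe, 44 mm long (x), 12 mm wide (y), from 22 to 46 mm above the origin
- cap_lug (a point): The lug at the cap's +x (another at -x, under the bar's other end): inside the skirt, reaching in to 24 mm from the axis, 9.4 mm wide, 2 to 9 mm above the rim. White pointer ribs on the skirt's outside at +x and -x reach out to 36.5 mm. Fully down, the lugs lie 2 mm below the flange and pass under it clockwise; a stop blocks the other way after 8 degrees
- contact_ring (a joint): Clockwise turn in rad of the sprung brass ring under the flange, 0 at rest. The cap's lugs take it along after about 8 degrees (0.15 rad) of turn, so it reads about 0.55 with the cap at the amber marks (0.70 rad). Its spring turns the cap back with 0.05 to 0.1 N m. The latch resists from about 0.9 and clicks at about 1.05
- harmonica: steel and wood harmonica, 100 mm long, standing on end in the white rotating organiser; origin at its lower end; leave it alone
- slide: polished steel guitar slide, a tube 25 mm across and 68 mm tall, standing in the organiser; leave it alone
- gecko: green ceramic gecko, about 130 mm long and 31 mm tall; leave it alone
- capo: black capo lying on the table, about 80 by 60 by 12 mm; leave it alone
- mug: blue ceramic mug, 80 mm across and 92 mm tall; leave it alone
Not all that is in view belongs to the job. Of the things shaped like the tuner, the black one is meant.

How it is judged:
By the outcome, as a careful person would: the job done as asked, in the order asked, and still so for the second after the job is handed in, while the arm keeps its last pose, push and grip.
It also fails if it takes over 72 s, if anything falls off the work surface, if the arm or the gripper's body presses on something with over 40 N, if the wrist force passes 120 N, or if a joint passes its speed limit or range.

## Robot

A 6-joint arm with a two-finger parallel gripper is mounted at the origin on the work surface. World frame = base frame: x ahead of the robot, y to its left, z up, the work surface at z = 0. Lengths are in mm, angles in rad, forces in N, time in s.
With the tool pointing down it reaches from about 350 to 775 mm from the base axis. Payload 7.3 kg.
Tool frame: the origin (TCP) lies midway between the tips of the shut fingers; the grasp point (between the pads) lies 19 mm behind it (bot.grip_depth is the distance from the TCP to the grasp point, in mm); z points along the fingers, x is the direction in which the jaws open and shut, and the axes are right-handed (so a half turn about z gives the same grasp; the last joint's range is limited). The gripper opens to 92 mm and grips with 3 to 60 N. Pads are 19 mm wide; open, the fingers measure 130 mm over their backs; the gripper's body (75 mm by 190 mm) begins 47 mm behind the grasp point.
Start: joints at [-1.452, 0.342, 1.524, -0, 1.275, -0.146], TCP at [137.423, -506.715, 226.741] pointing down, gripper open.
Joint ranges: [-2.53, 2.53], [-0.77, 2.02], [0.04, 2.7], [-1, 4.14], [0.28, 2.66], [-3.11, 3.11]. Speed limits (rad/s): [2.57, 2.57, 3.14, 3.14, 3.14, 3.14].

## Interface

Orientations are given as [roll, pitch, yaw] about the fixed x, y, z axes, in that order (R = Rz(yaw) Ry(pitch) Rx(roll)).
In Python, from plant import bot gives the robot as it stands. The module is installed in compiled form; this text tells all that it offers.
- The arm moves only by the shell command python3 -m inch 'ROWS'. ROWS is JSON, a list that holds one entry, the list of rows, each a list of 7 numbers: the shift along the tool's x, y, z each as a share of 0.2 m, from -1 to 1, then the turn, a rotation vector about the tool's x, y, z each as a share of 45 degrees, from -1 to 1, then the closure, from -1 (fully open) to 1 (shut), so that 0 is half open. A call has exactly 10 rows; each row is the pose to reach, as a shift and turn from the pose commanded when the call began, along the tool's axes at that moment; what a row does not reach only later rows make up. A row lasts 1/8 s, in which the tool goes at most 62.5 mm and 10.7 degrees, less where a joint would pass 70% of its speed; a pose out of reach is approached as far as the arm can. A call with a number of a shift or a turn outside -1 to 1 is refused whole. A call with a gripper value outside its range is refused whole. The fingers move at their own pace and stop on an object; the grip force is fixed at half the most. Time passes only in rows, so rows that repeat a pose let the fingers close, or fill a call up. It gives the time, the measured TCP pose, the force and the opening at its end, in the units of the state.
- bot.get_obs(): the state, without advancing time (a new reading comes with each control period).
- bot.capture(name): name is "scene" or "side" or "wrist"; returns the picture (480x640x3 uint8, red, green, blue); there is no depth.
- bot.camera_params(name): a dict with "fx", "fy", "cx", "cy" (pixels), "R" (3x3) and "t" (3): a world point X has camera coordinates R X + t; the wrist camera has in their place "T_tool_cam" (4x4, takes a point from camera to tool coordinates, whose origin is the TCP and whose axes are the tool frame's). Camera axes: x right, y down, z forward; pixel columns grow to the right and rows downward; lengths in mm; the calibration is good to about 2 mm. A picture is of the moment at which its call begins: read the wrist's pose just before it. camera_params takes no time and is no camera call.
- bot.close_job(): hands the job in, once; it reports no verdict.
The state is a dict: "time": time; "joint_positions": joint angles; "dq": joint speeds; "tau": joint torques, N m; "tool_pos": TCP position; "tcp_rot": TCP orientation; "contact_force": force on the tool from outside, world axes, zero at the start; "moment": the same for the moment, N m; "grip_width": finger opening in mm.
Only numpy, scipy, OpenCV 4.12 (cv2) and the standard library are available. Lean on these libraries where they do the work, as an engineer would, in place of code of your own. Each camera call takes 0.05 s, during which the arm holds its last target.

## Working session

There is one attempt and no reset: what is moved stays moved. The work goes in short steps, Python scripts to look and compute and a shell command to move; the robot and the scene stay as the last step left them, time stands still between calls to the robot, and variables do not carry over. Pictures are saved under pics/ and viewed, and the job is handed in when it is done.

```bash
mkdir -p pics; cat > h.py <<'E'
import numpy as np,cv2
from plant import bot
from scipy.spatial.transform import Rotation as Ro
def save(n,im): cv2.imwrite('pics/'+n,cv2.cvtColor(im,cv2.COLOR_RGB2BGR))
E
python3 - <<'E'
from h import *
o=bot.get_obs();print(o)
for n in ['scene','side','wrist']:
    save(n+'0.png',bot.capture(n)); print(n,bot.camera_params(n))
E
```

```text
{'time': 0.0, 'joint_positions': array([-1.45202940e+00,  3.42711756e-01,  1.52502038e+00,  7.21360054e-06,
        1.27539943e+00, -1.45992974e-01]), 'dq': array([-0.00038081,  0.00046799,  0.00083309,  0.00150598,  0.00011337,
        0.00124219]), 'tau': array([-1.73217118e-04, -4.31237948e+01, -2.44224787e+01,  7.18365703e-02,
        5.58960834e-02, -1.28235056e-04]), 'tool_pos': array([ 137.35890161, -506.28860233,  226.04948403]), 'tcp_rot': array([-3.14136196e+00,  1.52153665e-03, -1.30603835e+00]), 'contact_force': array([-0.84530299, -0.51290998, -0.52784473]), 'moment': array([0.01109334, 0.00159118, 0.04910102]), 'grip_width': 91.68114672702332}
scene {'fx': 475.4789936616771, 'fy': 475.4789936616771, 'cx': 323.75211679316055, 'cy': 246.51373724412068, 'R': array([[-0.25129821,  0.96761205, -0.02400282],
       [ 0.53495426,  0.11818053, -0.83657475],
       [-0.80664314, -0.22307015, -0.54732674]]), 't': array([ 213.29531777, -206.08837843, 1530.47179576])}
side {'fx': 454.0336431607216, 'fy': 454.0336431607216, 'cx': 317.90177330956, 'cy': 239.21397456885035, 'R': array([[-0.80544236, -0.59265318,  0.00498084],
       [-0.30393104,  0.40581195, -0.86194117],
       [ 0.50881089, -0.69575777, -0.50698383]]), 't': array([377.48031448, 276.04768112, 782.94188601])}
wrist {'fx': 418.5054956249995, 'fy': 418.5054956249995, 'cx': 317.0762383984818, 'cy': 242.65739704015263, 'T_tool_cam': array([[ 9.99999602e-01, -8.90138620e-04, -5.19556305e-05,
         8.13658149e-01],
       [ 8.73077980e-04,  9.65671341e-01,  2.59765469e-01,
        -6.93677648e+01],
       [-1.81055213e-04, -2.59765411e-01,  9.65671734e-01,
        -1.59117484e+02],
       [ 0.00000000e+00,  0.00000000e+00,  0.00000000e+00,
         1.00000000e+00]])}
```

View pics/scene0.png

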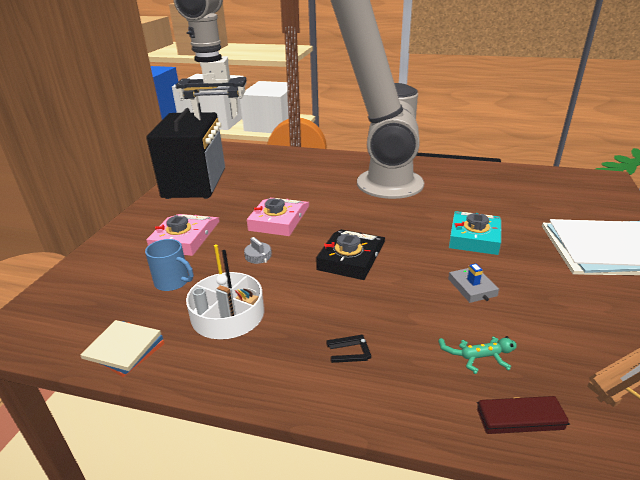

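View pics/side0.png

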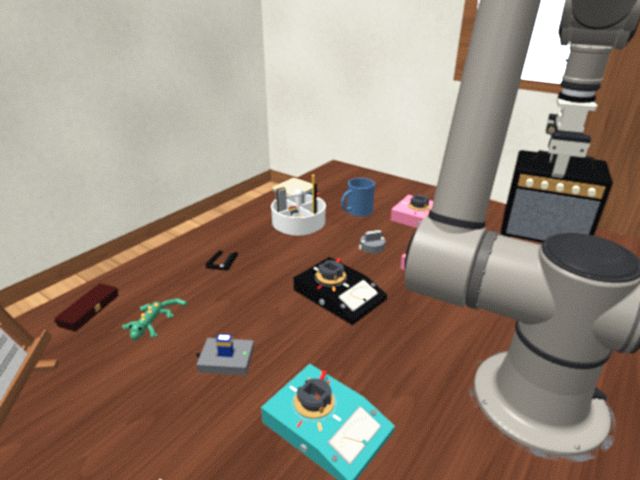

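View pics/wrist0.png

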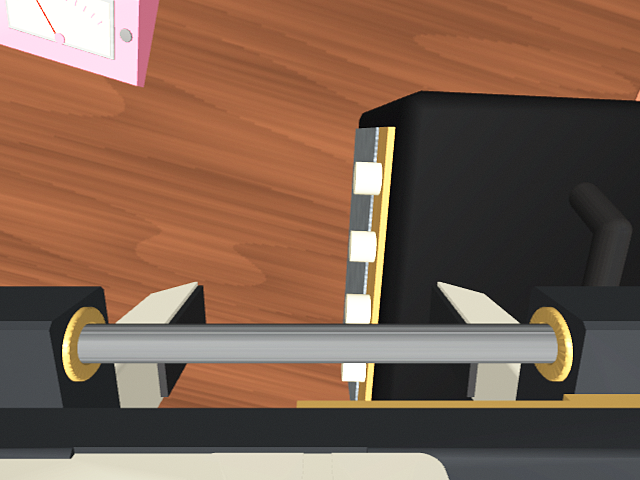

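The scene shows the black tuner at (350,252), two pink ones at (183,232) and (278,214), and a teal one at (476,230). The black one is meant. The battery stands in the charger at (475,275), and the loose cap is at (258,248). I'll enlarge all three to confirm.

```bash
python3 - <<'E'
from h import *
s=cv2.imread('pics/scene0.png');d=cv2.imread('pics/side0.png')
def c(im,x,y,w=50,h=38): return cv2.resize(im[y-h:y+h,x-w:x+w],(400,300),interpolation=cv2.INTER_CUBIC)
a=np.vstack([np.hstack([c(s,350,250),c(s,475,280)]),np.hstack([c(s,258,248,25,19),c(d,372,241,25,19)])])
cv2.imwrite('pics/z1.png',a)
a=np.hstack([c(d,340,288),c(d,225,350,40,30)])
cv2.imwrite('pics/z2.png',a)
E
```

```text
(no output)
```

View pics/z1.png

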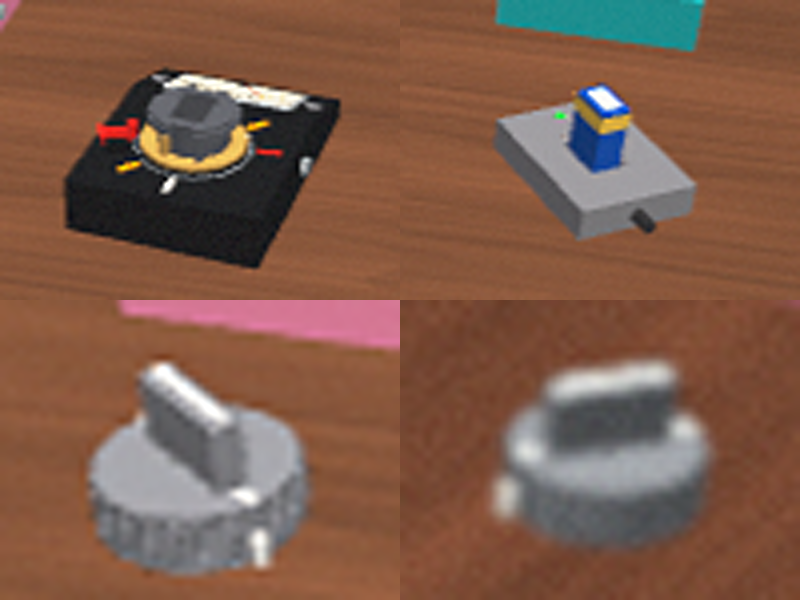

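View pics/z2.png

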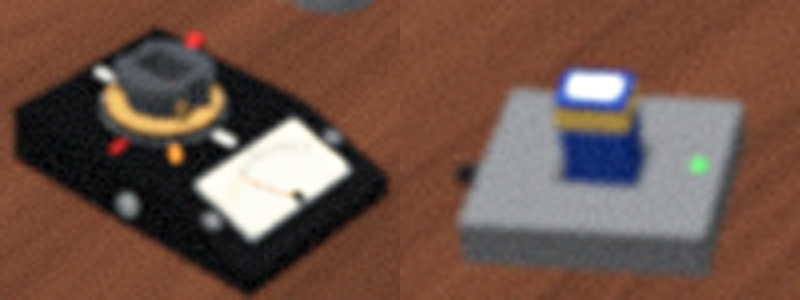

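Confirmed: the black tuner has an open turret and its near-side white mark is at scene (342,258). The blue and gold battery top is at (476,266) and the cap's bar stripe at (257,241). Next I cast rays from both views.

```bash
cat >> h.py <<'E'
def ray(n,u,v,pose=None):
    P=bot.camera_params(n)
    d=np.array([(u-P['cx'])/P['fx'],(v-P['cy'])/P['fy'],1.])
    if n=='wrist':
        T=P['T_tool_cam'];R=Ro.from_euler('xyz',pose[1]).as_matrix()
        return R@T[:3,3]+pose[0], R@T[:3,:3]@d
    return -P['R'].T@P['t'], P['R'].T@d
def onz(n,u,v,z,pose=None):
    o,d=ray(n,u,v,pose); return o+d*(z-o[2])/d[2]
E
python3 - <<'E'
from h import *
for nm,n,u,v,z in [('turret','scene',348.7,237.8,68),('turret','side',330.5,265.5,68),('mark+x','scene',342.2,258,40),('mark+x','side',316,270,40),('mark-x','side',346.5,284.5,40),
 ('bat','scene',475.7,266.5,56.5),('bat','side',224.2,337.3,56.5),('barA','scene',252,238,46),('barB','scene',262.3,244.5,46),('barA','side',366.2,233,46),('barB','side',379.8,231.3,46),('amp corner','scene',215,115,170),('meter','side',358,294,45)]:
    print(nm,n,onz(n,u,v,z).round(0))
for n in ['scene']: 
  for u,v in [(155,193),(205,196),(223,150)]: print(onz(n,u,v,0).round())
  for u,v in [(150,138),(205,142),(217,113),(177,107)]: print(onz(n,u,v,150).round())
E
```

```text
turret scene [461. -38.  68.]
turret side [465. -42.  68.]
mark+x scene [507. -43.  40.]
mark+x side [505. -42.  40.]
mark-x side [418. -37.  40.]
bat scene [499. 254.  56.]
bat side [496. 253.  56.]
barA scene [ 479. -279.   46.]
barB scene [ 502. -243.   46.]
barA side [ 497. -251.   46.]
barB side [ 473. -280.   46.]
amp corner scene [ -48. -610.  170.]
meter side [376. -17.  45.]
[ 226. -715.   -0.]
[ 212. -548.    0.]
[-153. -654.    0.]
[ 146. -744.  150.]
[ 144. -555.  150.]
[-128. -643.  150.]
[-167. -824.  150.]
```

```bash
python3 - <<'E'
from h import *
for nm,u,v,z in [('ch',449.2,272.5,20),('ch',469.7,294,20),('ch',498.7,287.7,20),('mug',148,250,90),('mug',184,252,90),('org',188,300,60),('org',264,297,60),('org',226,280,60),('pinkL',248,226,40),('pinkR',308,203,40),('pinkN',300,230,40)]:
    print(nm,onz('scene',u,v,z).round(0))
# move from start to hover over battery
p=np.array([137.4,-506.7,226.7]);y=-1.306
X=np.array([np.cos(y),np.sin(y)]);Y=np.array([np.sin(y),-np.cos(y)])
for t in [(497,253),(300,-350)]:
    d=np.array(t)-p[:2]; print(d@X/200,d@Y/200)
E
```

```text
ch [483. 201.  20.]
ch [552. 247.  20.]
ch [516. 308.  20.]
mug [ 642. -459.   90.]
mug [ 632. -375.   90.]
org [ 749. -308.   60.]
org [ 706. -161.   60.]
org [ 670. -261.   60.]
pinkL [ 417. -316.   40.]
pinkR [ 262. -197.   40.]
pinkN [ 408. -177.   40.]
-3.195546982139202 -2.729447880971725
-0.5434193292237743 -0.9897154553840124
```

The charger yaw is about 32° and the tuner sits at about (462,-40) with a yaw of about -3°. The cap is at about (488,-264) with its bar at about 54°. I'll travel to the battery by way of a point clear of the base.

```bash
python3 -m inch '[[[-0.2,-0.3,0,0,0,-0.1,-1],[-0.4,-0.6,0,0,0,-0.2,-1],[-0.55,-0.85,0,0,0,-0.3,-1],[-0.6,-1,0,0,0,-0.38,-1],[-0.6,-1,0,0,0,-0.38,-1],[-0.6,-1,0,0,0,-0.38,-1],[-0.6,-1,0,0,0,-0.38,-1],[-0.6,-1,0,0,0,-0.38,-1],[-0.6,-1,0,0,0,-0.38,-1],[-0.6,-1,0,0,0,-0.38,-1]]]'
python3 - <<'E'
from h import *
o=bot.get_obs();p=o['tool_pos'];y=o['tcp_rot'][2];print(p,o['tcp_rot'])
X=np.array([np.cos(y),np.sin(y)]);Y=np.array([np.sin(y),-np.cos(y)])
for t in [(430,-150),(490,30),(497,253)]:
    d=np.array(t)-p[:2]; print(t,d@X/200,d@Y/200)
E
```

```text
time: 1.4
tool_pos: [298.8, -338.8, 226.7]
tcp_rot: [3.142, -0.0, -1.008]
contact_force: [0.1, -0.0, 0.9]
grip_width: 91.9
[ 298.82785193 -338.77232983  226.72169155] [ 3.14157423e+00 -6.32473104e-05 -1.00820737e+00]
(430, -150) -0.44856927461904306 -1.058212516145914
(490, 30) -1.0498452484624967 -1.792015761763298
(497, 253) -1.9743299383506403 -2.4163378406315874
```

```bash
python3 -m inch '[[[-0.2,-0.25,0,0,0,0,-1],[-0.4,-0.5,0,0,0,0,-1],[-0.6,-0.75,0,0,0,0,-1],[-0.8,-1,0,0,0,0,-1],[-0.9,-1,0,0,0,0,-1],[-0.9,-1,0,0,0,0,-1],[-0.9,-1,0,0,0,0,-1],[-0.9,-1,0,0,0,0,-1],[-0.9,-1,0,0,0,0,-1],[-0.9,-1,0,0,0,0,-1]]]'
python3 -m inch '[[[-0.2,-0.25,0,0,0,0,-1],[-0.4,-0.5,0,0,0,0,-1],[-0.6,-0.75,0,0,0,0,-1],[-0.8,-1,0,0,0,0,-1],[-1,-1,0,0,0,0,-1],[-1,-1,0,0,0,0,-1],[-1,-1,0,0,0,0,-1],[-1,-1,0,0,0,0,-1],[-1,-1,0,0,0,0,-1],[-1,-1,0,0,0,0,-1]]]'
python3 - <<'E'
from h import *
o=bot.get_obs();p=o['tool_pos'];y=o['tcp_rot'][2]
X=np.array([np.cos(y),np.sin(y)]);Y=np.array([np.sin(y),-np.cos(y)])
d=np.array((497,253))-p[:2]; print(d@X/200,d@Y/200)
E
```

```text
time: 2.65
tool_pos: [372.1, -80.1, 226.6]
tcp_rot: [3.141, 0.0, -1.009]
contact_force: [-0.2, 0.2, -0.4]
grip_width: 91.7
time: 3.9
tool_pos: [434.6, 195.7, 226.7]
tcp_rot: [-3.141, -0.0, -1.009]
contact_force: [0.5, 0.3, 0.6]
grip_width: 91.6
-0.07593651372527825 -0.41660850159037394
```

```bash
python3 -m inch '[[[-0.04,-0.2,0.1,0,0,0,-1],[-0.08,-0.42,0.25,0,0,0,-1],[-0.08,-0.42,0.25,0,0,0,-1],[-0.08,-0.42,0.25,0,0,0,-1],[-0.08,-0.42,0.25,0,0,0,-1],[-0.08,-0.42,0.25,0,0,0,-1],[-0.08,-0.42,0.25,0,0,0,-1],[-0.08,-0.42,0.25,0,0,0,-1],[-0.08,-0.42,0.25,0,0,0,-1],[-0.08,-0.42,0.25,0,0,0,-1]]]'
cat >> h.py <<'E'
def wr(name):
    o=bot.get_obs(); im=bot.capture('wrist'); save(name,im)
    np.save('pics/pose.npy',np.array([o['tool_pos'],o['tcp_rot']])); return (o['tool_pos'],o['tcp_rot']),im
E
python3 - <<'E'
from h import *
ps,im=wr('w1.png')
E
```

```text
time: 5.15
tool_pos: [496.8, 254.7, 176.6]
tcp_rot: [3.141, -0.0, -1.008]
contact_force: [0.4, -0.1, -0.4]
grip_width: 91.9
```

View pics/w1.png

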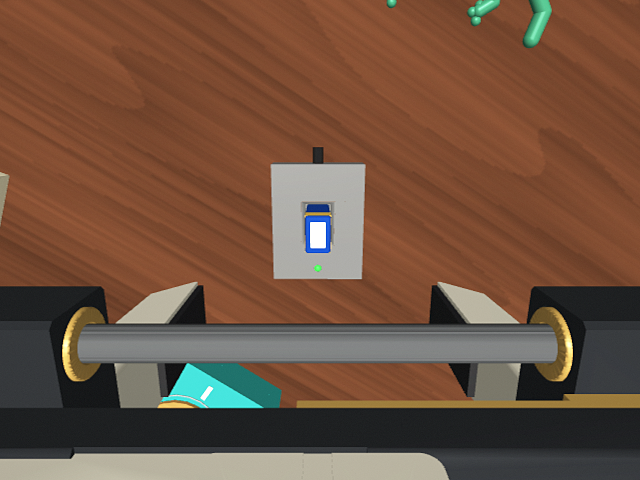

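The wrist view shows the battery's top (blue rim with a white label) at about (318,234), nearly aligned with the tool. I'll measure the label and the charger edges.

```bash
python3 - <<'E'
from h import *
im=cv2.imread('pics/w1.png');ps=np.load('pics/pose.npy')
def big(m,roi):
    x0,y0,x1,y1=roi;mm=np.zeros_like(m);mm[y0:y1,x0:x1]=m[y0:y1,x0:x1]
    c,_=cv2.findContours(mm,0,2);return max(c,key=cv2.contourArea)
m=cv2.inRange(im,(215,215,215),(255,255,255))
c=big(m,(300,210,340,256));r=cv2.minAreaRect(c);print(r)
print(onz('wrist',*r[0],56.5,ps))
hsv=cv2.cvtColor(im,cv2.COLOR_BGR2HSV)
mb=cv2.inRange(hsv,(105,120,120),(125,255,255))
c2=big(mb|m,(300,213,340,258));r2=cv2.minAreaRect(c2);print(r2,cv2.boundingRect(c2))
b=[onz('wrist',*q,56.5,ps) for q in cv2.boxPoints(r2)]
b=np.array(b);print(b.mean(0),[np.linalg.norm(b[i]-b[i-1]) for i in (0,1)],np.degrees(np.arctan2(*(b[1]-b[0])[1::-1])),np.degrees(np.arctan2(*(b[2]-b[1])[1::-1])))
g=cv2.inRange(hsv,(0,0,140),(180,40,235))
c3=big(g,(250,160,400,282));r3=cv2.minAreaRect(c3)
b=np.array([onz('wrist',*q,20,ps) for q in cv2.boxPoints(r3)])
print(b.mean(0),[np.linalg.norm(b[i]-b[i-1]) for i in (0,1)],np.degrees(np.arctan2(*(b[1]-b[0])[1::-1])),np.degrees(np.arctan2(*(b[2]-b[1])[1::-1])))
# left/right edges
pts=c3[:,0].astype(float)
for s in (0,1):
    e=[]
    for row in range(175,275,5):
        xs=np.where(g[row,250:400])[0]+250; e.append(onz('wrist',(xs[0]-.5 if s==0 else xs[-1]+.5),row,20,ps)[:2])
    e=np.array(e);f=np.polyfit(e[:,0],e[:,1],1);print('edge deg',np.degrees(np.arctan(f[0])),e.mean(0))
print(ps)
E
```

```text
((317.5, 234.5), (25.0, 15.0), 90.0)
[497.16697784 253.76397706  56.5       ]
((317.5, 234.0), (36.0, 25.0), 90.0) (305, 216, 26, 37)
[497.34233324 253.8745114   56.5       ] [np.float64(25.481467773330294), np.float64(16.9841956083351)] -57.78136341338423 -147.32005106211895
[497.21172713 253.74404612  20.        ] [np.float64(89.87836948544508), np.float64(69.16509569858381)] -57.78047680855654 -146.11062403395556
edge deg 32.15751685558096 [478.60442017 283.31965972]
edge deg 32.041699439847584 [515.96486118 224.03477569]
[[ 4.96824821e+02  2.54684176e+02  1.76646212e+02]
 [ 3.14147241e+00 -5.39027475e-05 -1.00757726e+00]]
```

The battery and charger centres agree at (497.2,253.75), with a yaw of 32.1° and sizes as given. I'll descend to TCP z≈37 and close.

```bash
python3 -m inch '[[[0.005,0,0.2,0,0,0,-0.6],[0.005,0,0.4,0,0,0,-0.5],[0.005,0,0.55,0,0,0,-0.5],[0.005,0,0.65,0,0,0,-0.5],[0.005,0,0.7,0,0,0,-0.5],[0.005,0,0.7,0,0,0,-0.5],[0.005,0,0.7,0,0,0,0],[0.005,0,0.7,0,0,0,1],[0.005,0,0.7,0,0,0,1],[0.005,0,0.7,0,0,0,1]]]'
python3 -m inch '[[[0,0,0,0,0,0,1],[0,0,0,0,0,0,1],[0,0,-0.1,0,0,0,1],[0,0,-0.2,0,0,0,1],[0,0,-0.3,0,0,0,1],[0,0,-0.5,0,0,0,1],[0,0,-0.7,0,0,0,1],[0,0,-0.9,0,0,0,1],[0,0,-0.9,0,0,0,1],[0,0,-0.9,0,0,0,1]]]'
python3 - <<'E'
from h import *
o=bot.get_obs();print(o['grip_width'],o['contact_force'])
wr('w2.png')
E
```

```text
time: 6.45
tool_pos: [497.5, 253.9, 37.0]
tcp_rot: [-3.141, -0.0, -1.008]
contact_force: [-0.0, 0.6, 0.2]
grip_width: 33.4
time: 7.7
tool_pos: [496.8, 253.7, 215.8]
tcp_rot: [3.14, 0.0, -1.008]
contact_force: [-0.7, -1.3, -0.5]
grip_width: 17.2
17.233609413025473 [-0.70833031 -1.33442119 -0.53792857]
```

View pics/w2.png

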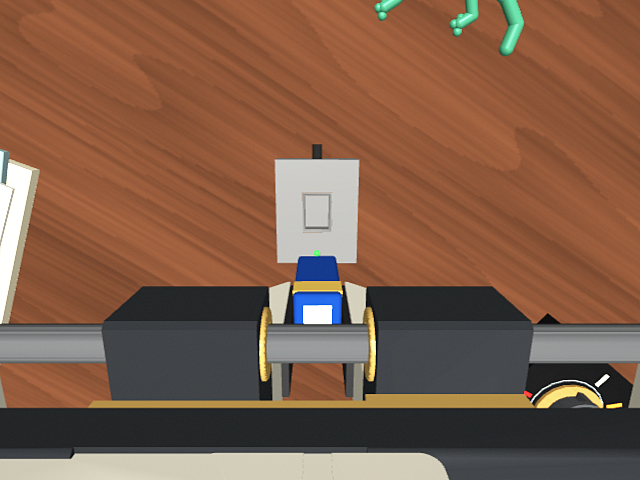

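```bash
python3 - <<'E'
from h import *
o=bot.get_obs();p=o['tool_pos'];y=o['tcp_rot'][2]
X=np.array([np.cos(y),np.sin(y)]);Y=np.array([np.sin(y),-np.cos(y)])
d=np.array((490,-42))-p[:2]; print(d@X/200,d@Y/200)
E
```

```text
1.2319435619207706 0.8170462015993709
```

```bash
python3 -m inch '[[[0.15,0.1,0,0,0,0.1,1],[0.3,0.2,0,0,0,0.2,1],[0.45,0.3,0,0,0,0.3,1],[0.6,0.4,0,0,0,0.4,1],[0.75,0.5,0,0,0,0.5,1],[0.9,0.6,0,0,0,0.6,1],[1,0.65,0,0,0,0.7,1],[1,0.7,0,0,0,0.78,1],[1,0.7,0,0,0,0.78,1],[1,0.7,0,0,0,0.78,1]]]'
python3 - <<'E'
from h import *
o=bot.get_obs();p=o['tool_pos'];y=o['tcp_rot'][2]
X=np.array([np.cos(y),np.sin(y)]);Y=np.array([np.sin(y),-np.cos(y)])
d=np.array((490,-42))-p[:2]; print(d@X/200,d@Y/200)
E
```

```text
time: 9.0
tool_pos: [485.7, 10.3, 216.0]
tcp_rot: [3.14, 0.0, -1.619]
contact_force: [-0.1, -0.6, -1.4]
grip_width: 17.5
0.2603354072810359 -0.03406997473112436
```

```bash
python3 -m inch '[[[0.06,0,0,0,0,0,1],[0.13,-0.02,0,0,0,0,1],[0.2,-0.03,0,0,0,0,1],[0.26,-0.03,0,0,0,0,1],[0.26,-0.03,0,0,0,0,1],[0.26,-0.03,0,0,0,0,1],[0.26,-0.03,0,0,0,0,1],[0.26,-0.03,0,0,0,0,1],[0.26,-0.03,0,0,0,0,1],[0.26,-0.03,0,0,0,0,1]]]'
python3 - <<'E'
from h import *
print(wr('w3.png')[0])
E
```

```text
time: 10.25
tool_pos: [489.2, -42.1, 216.7]
tcp_rot: [-3.142, -0.0, -1.62]
contact_force: [0.7, -0.3, -0.5]
grip_width: 17.0
(array([489.22625825, -42.12736446, 216.69626636]), array([-3.14157387e+00, -9.82473159e-05, -1.61994779e+00]))
```

View pics/w3.png

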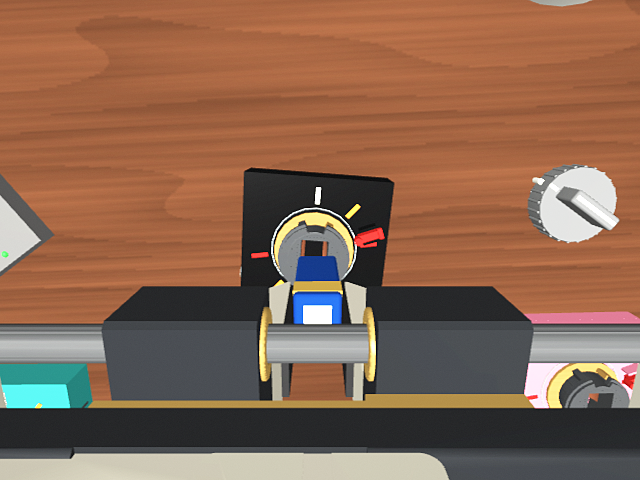

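I shifted the wrong way: the battery hides the well at (313,250). I'll move about 65 mm along tool +y and look again. The cap is also visible at (575,205).

```bash
python3 -m inch '[[[0,0.1,0,0,0,0,1],[0,0.2,0,0,0,0,1],[0,0.33,0,0,0,0,1],[0,0.33,0,0,0,0,1],[0,0.33,0,0,0,0,1],[0,0.33,0,0,0,0,1],[0,0.33,0,0,0,0,1],[0,0.33,0,0,0,0,1],[0,0.33,0,0,0,0,1],[0,0.33,0,0,0,0,1]]]'
python3 - <<'E'
from h import *
print(wr('w4.png')[0])
E
```

```text
time: 11.55
tool_pos: [423.3, -39.0, 216.7]
tcp_rot: [-3.142, -0.0, -1.62]
contact_force: [-0.2, 0.2, 0.1]
grip_width: 17.3
(array([423.32594252, -38.98254678, 216.68675589]), array([-3.14159000e+00, -1.11458434e-04, -1.62010856e+00]))
```

View pics/w4.png

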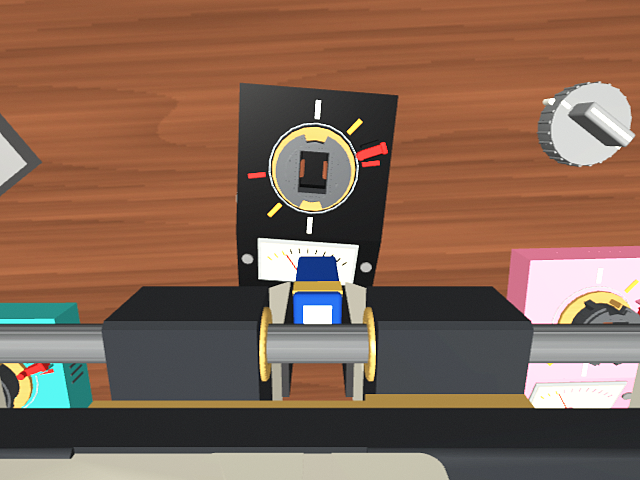

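```bash
python3 - <<'E'
from h import *
im=cv2.imread('pics/w4.png');ps=np.load('pics/pose.npy')
hsv=cv2.cvtColor(im,cv2.COLOR_BGR2HSV)
w=cv2.inRange(hsv,(0,0,190),(180,50,255)); a=cv2.inRange(hsv,(20,120,150),(32,255,255)); r=cv2.inRange(hsv,(0,150,120),(4,255,255))|cv2.inRange(hsv,(175,150,120),(180,255,255))
def cen(m,x0,y0,x1,y1):
    M=cv2.moments(m[y0:y1,x0:x1],True);return np.array([x0+M['m10']/M['m00'],y0+M['m01']/M['m00']]),M['m00']
P={}
for n,m,b in [('w+',w,(308,96,330,121)),('w-',w,(300,217,320,236)),('a+',a,(346,114,368,136)),('a-',a,(264,202,283,220)),('r-',r,(244,165,268,182))]:
    c,s=cen(m,*b);P[n]=onz('wrist',*c,40,ps)[:2];print(n,c.round(1),s,P[n].round(2))
c=(P['w+']+P['w-'])/2;print('c',c,np.linalg.norm(P['w+']-c));c2=(P['a+']+P['a-'])/2;print(c2)
ang=lambda v:np.degrees(np.arctan2(v[1],v[0]))
print(ang(P['w+']-P['w-']),ang(P['a+']-P['a-']),ang(P['r-']-c))
crop=im[110:240,250:380];cv2.imwrite('pics/z3.png',cv2.resize(crop,(780,780)[:2],interpolation=cv2.INTER_CUBIC)[:600])
# grey turret top disc mask
g=cv2.inRange(hsv,(0,0,70),(180,60,170));x0,y0,x1,y1=265,120,365,218
mm=np.zeros_like(g);mm[y0:y1,x0:x1]=g[y0:y1,x0:x1]
c_,_=cv2.findContours(mm,0,2);k=max(c_,key=cv2.contourArea);e=cv2.minEnclosingCircle(k);print(e,onz('wrist',*e[0],68,ps),cv2.boundingRect(k))
E
```

```text
w+ [317.4 109. ] 105.0 [508.4  -44.43]
w- [309.3 224.6] 87.0 [418.29 -33.2 ]
a+ [354.1 126.1] 86.0 [494.36 -72.08]
a- [274.2 209.3] 70.0 [432.42  -5.4 ]
r- [256.3 174.8] 102.0 [460.93   6.7 ]
c [463.34455736 -38.81504989] 45.40362298921393
[463.38907602 -38.74275991]
-7.099152172969395 -47.10801161888507 93.03705736959039
((312.80987548828125, 171.27139282226562), 37.90324401855469) [464.07436319 -38.81566276  68.        ] (276, 135, 75, 73)
```

View pics/z3.png

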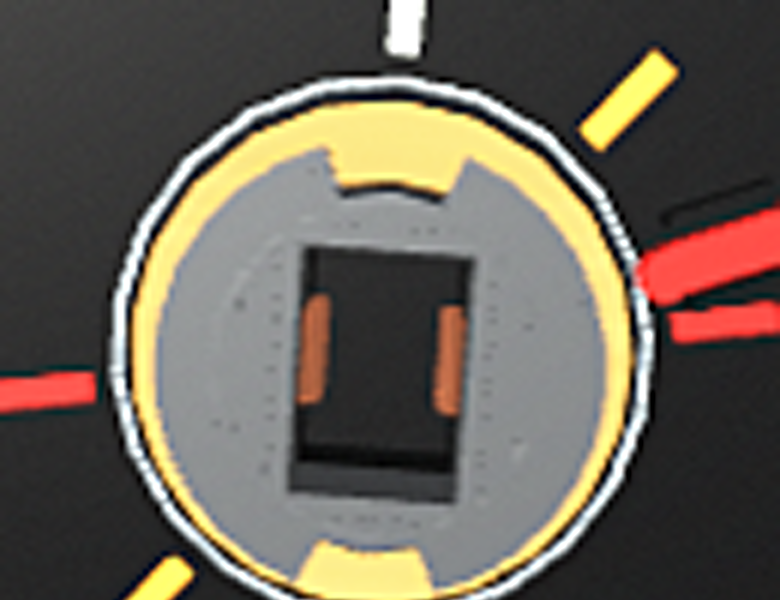

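```bash
python3 - <<'E'
from h import *
ps=np.load('pics/pose.npy')
q=np.array([onz('wrist',250+x/6-.4,110+y/6-.4,68,ps)[:2] for x,y in [(303,245),(475,257),(455,503),(288,490)]])
print(q,q.mean(0),[np.linalg.norm(q[i]-q[i-1]) for i in range(4)])
ang=lambda v:np.degrees(np.arctan2(v[1],v[0]))
print(ang(q[0]-q[3]),ang(q[1]-q[2]))
# battery in hand at top z=tcp+19.5
im=cv2.imread('pics/w4.png');m=cv2.inRange(im,(215,215,215),(255,255,255));m[:, :295]=0;m[:,340:]=0;m[:295]=0;m[335:]=0
print(cv2.boundingRect(cv2.findNonZero(m)))
hsv=cv2.cvtColor(im,cv2.COLOR_BGR2HSV);mb=cv2.inRange(hsv,(105,120,100),(125,255,255))
for row in (262,272,296,300,310): 
  xs=np.where(mb[row,280:350])[0]+280;print(row,xs.min(),xs.max())
T=np.array([463.6,-38.8]);p=ps[0];y=ps[1][2]
X=np.array([np.cos(y),np.sin(y)]);Y=np.array([np.sin(y),-np.cos(y)])
print((T-p[:2])@X,(T-p[:2])@Y)
b=[onz('wrist',u,v,ps[0][2]+19.5,ps)[:2] for u,v in [(304.5,305.5),(332.5,305.5)]]
for k in b: print((k-p[:2])@X,(k-p[:2])@Y)
b=[onz('wrist',u,256.5,ps[0][2]-29,ps)[:2] for u in (299,336)]
for k in b: print('bot',(k-p[:2])@X,(k-p[:2])@Y)
E
python3 -c "
import cv2;i=cv2.imread('pics/w4.png');cv2.imwrite('pics/z4.png',cv2.resize(i[245:335,260:380],(800,600),interpolation=cv2.INTER_CUBIC))"
```

```text
[[479.34671536 -30.47227513]
 [476.9061488  -50.99725052]
 [447.42943613 -47.26789346]
 [450.06180921 -26.84554517]] [463.43602738 -38.89574107] [np.float64(29.50862412928959), np.float64(20.669566519106002), np.float64(29.711692874571103), np.float64(20.591301503963507)]
-7.059734418979522 -7.210679917051486
(303, 306, 29, 18)
262 298 335
272 297 337
296 293 341
300 293 341
310 293 341
-2.1675236259459667 -40.21610212725506
-3.68960882959378 -8.663615394117285
6.390338092205487 -8.653095700892516
bot -7.629319209446802 -12.319547194880878
bot 9.747496979111798 -12.302310224871828
```

View pics/z4.png

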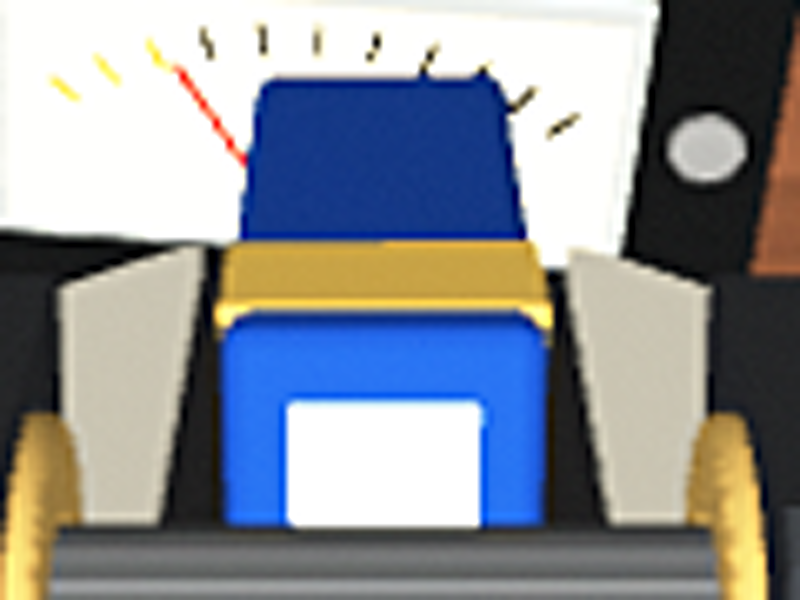

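The well centre measures (463.4,-38.9) with a yaw of -7.1° and a size of 29.6x20.6, which matches. The battery reads +1 mm in tool x in the hand, where finger centring implies 0, so the camera has about 1 mm of x bias. I'll correct relatively and hover above the well.

```bash
python3 -m inch '[[[-0.008,-0.1,0,0,0,0.05,1],[-0.0155,-0.2,0,0,0,0.095,1],[-0.0155,-0.2,0.1,0,0,0.095,1],[-0.0155,-0.2,0.2,0,0,0.095,1],[-0.0155,-0.2,0.35,0,0,0.095,1],[-0.0155,-0.2,0.45,0,0,0.095,1],[-0.0155,-0.2,0.5,0,0,0.095,1],[-0.0155,-0.2,0.5,0,0,0.095,1],[-0.0155,-0.2,0.5,0,0,0.095,1],[-0.0155,-0.2,0.5,0,0,0.095,1]]]'
python3 - <<'E'
from h import *
ps,im=wr('w5.png'); print(ps)
s=bot.capture('side');d=bot.capture('scene')
def c(im,x,y,w=40,h=40): return cv2.resize(im[y-h:y+h,x-w:x+w],(400,400),interpolation=cv2.INTER_CUBIC)
save('z5.png',np.hstack([c(s,330,255),c(d,350,225)]))
E
```

```text
time: 12.85
tool_pos: [463.9, -38.0, 117.4]
tcp_rot: [-3.14, -0.0, -1.695]
contact_force: [-0.1, 1.7, 0.2]
grip_width: 17.2
(array([463.91191467, -37.98155257, 117.44408141]), array([-3.13998429e+00, -2.76010394e-04, -1.69474777e+00]))
```

View pics/w5.png

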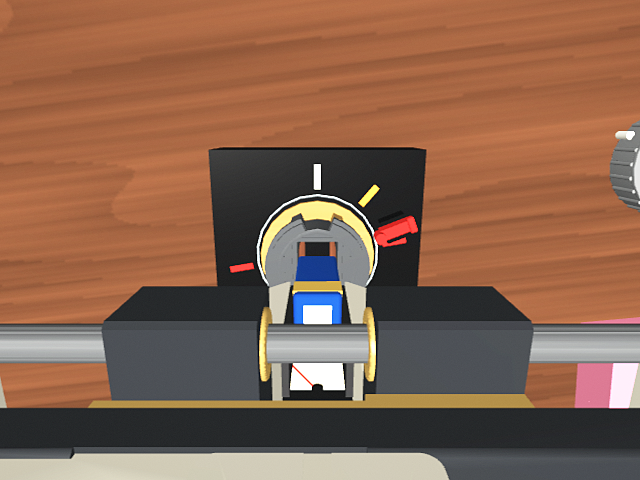

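View pics/z5.png

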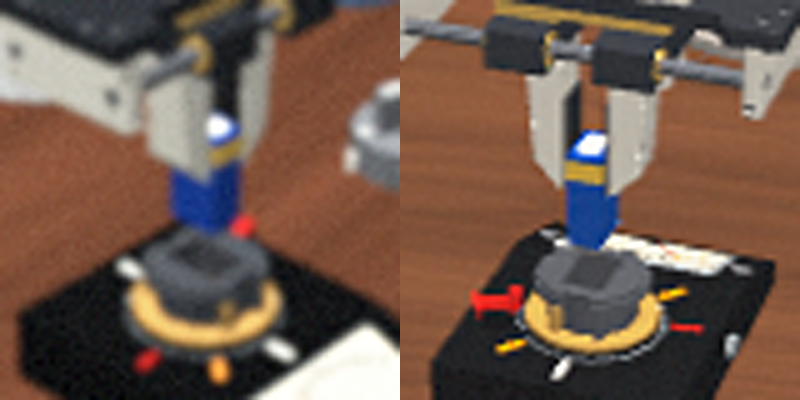

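```bash
python3 -c "
import cv2;i=cv2.imread('pics/w5.png');cv2.imwrite('pics/z6.png',cv2.resize(i[205:295,260:380],(800,600),interpolation=cv2.INTER_CUBIC))"
```

```text
(no output)
```

View pics/z6.png

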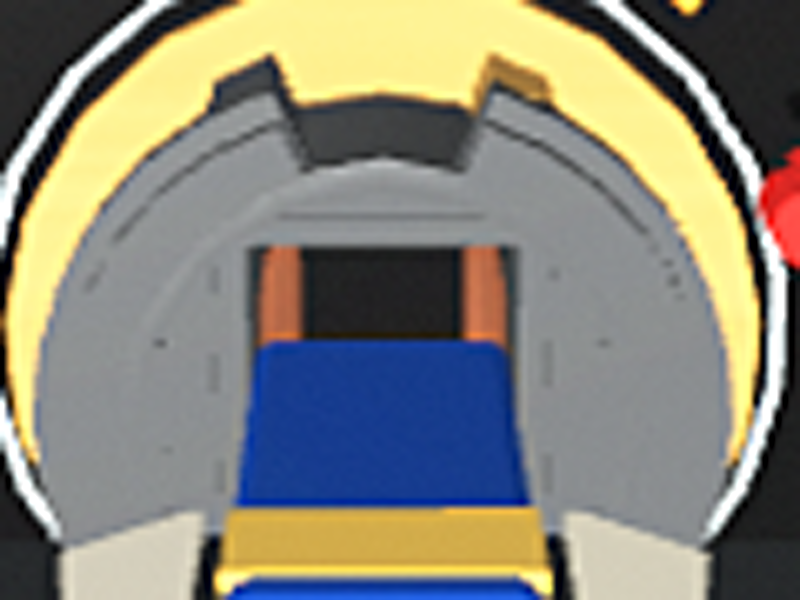

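```bash
python3 - <<'E'
from h import *
ps=np.load('pics/pose.npy');p=ps[0];y=ps[1][2]
Y=np.array([np.sin(y),-np.cos(y)])
for r,z in [(205+245/6.667-.4,68),(205+341/6.667-.4,p[2]-29)]:
    print((onz('wrist',317,r,z,ps)[:2]-p[:2])@Y)
E
```

```text
-14.387137569219282
-12.78964432166178
```

The gaps are 1.6 mm at the far edge (1.5 ideal) and centred sideways. I'll insert until the fingertips are just above the turret.

```bash
python3 -m inch '[[[0,0,0.05,0,0,0,1],[0,0,0.1,0,0,0,1],[0,0,0.12,0,0,0,1],[0,0,0.14,0,0,0,1],[0,0,0.16,0,0,0,1],[0,0,0.18,0,0,0,1],[0,0,0.2,0,0,0,1],[0,0,0.22,0,0,0,1],[0,0,0.23,0,0,0,1],[0,0,0.23,0,0,0,1]]]'
python3 - <<'E'
from h import *
s=bot.capture('side');d=bot.capture('scene')
def c(im,x,y,w=40,h=40): return cv2.resize(im[y-h:y+h,x-w:x+w],(400,400),interpolation=cv2.INTER_CUBIC)
save('z7.png',np.hstack([c(s,330,255),c(d,350,225)]))
E
```

```text
time: 14.25
tool_pos: [463.5, -37.9, 70.5]
tcp_rot: [-3.141, -0.0, -1.695]
contact_force: [1.3, -0.7, -2.2]
grip_width: 17.4
```

View pics/z7.png

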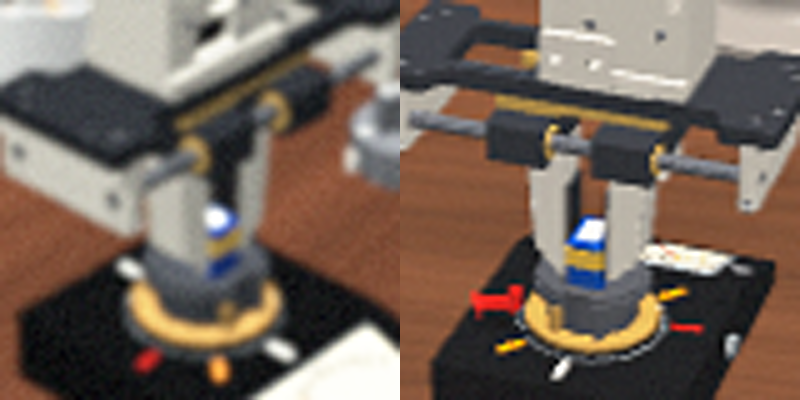

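The battery is partly in the well. Now open, rise, shut, and push with closed fingertips.

```bash
python3 -m inch '[[[0,0,0,0,0,0,-0.4],[0,0,0,0,0,0,-0.4],[0,0,0,0,0,0,-0.4],[0,0,-0.1,0,0,0,-0.4],[0,0,-0.2,0,0,0,-0.4],[0,0,-0.2,0,0,0,1],[0,0,-0.2,0,0,0,1],[0,0,-0.2,0,0,0,1],[0,0,-0.2,0,0,0,1],[0,0,-0.2,0,0,0,1]]]'
python3 -m inch '[[[0,0,0,0,0,0,1],[0,0,0.06,0,0,0,1],[0,0,0.1,0,0,0,1],[0,0,0.12,0,0,0,1],[0,0,0.14,0,0,0,1],[0,0,0.16,0,0,0,1],[0,0,0.175,0,0,0,1],[0,0,0.19,0,0,0,1],[0,0,0.2,0,0,0,1],[0,0,0.205,0,0,0,1]]]'
```

```text
time: 15.6
tool_pos: [463.3, -37.8, 110.4]
tcp_rot: [3.141, -0.0, -1.695]
contact_force: [-0.6, -0.9, 0.9]
grip_width: 18.9
time: 16.85
tool_pos: [463.4, -37.9, 69.6]
tcp_rot: [3.142, -0.0, -1.695]
contact_force: [-0.0, -0.1, 3.0]
grip_width: 0.7
```

```bash
python3 -m inch '[[[0,0,0.003,0,0,0,1],[0,0,0.006,0,0,0,1],[0,0,0.009,0,0,0,1],[0,0,0.01,0,0,0,1],[0,0,0.01,0,0,0,1],[0,0,0.01,0,0,0,1],[0,0,0.01,0,0,0,1],[0,0,0.01,0,0,0,1],[0,0,0.01,0,0,0,1],[0,0,0.01,0,0,0,1]]]'
```

```text
time: 18.1
tool_pos: [463.5, -37.9, 68.2]
tcp_rot: [-3.141, -0.0, -1.695]
contact_force: [-1.5, 0.2, 7.9]
grip_width: 0.3
```

```bash
python3 -m inch '[[[0,0,0.005,0,0,0,1],[0,0,0.01,0,0,0,1],[0,0,0.01,0,0,0,1],[0,0,0.01,0,0,0,1],[0,0,0,0,0,0,1],[0,0,-0.1,0,0,0,1],[0,0,-0.2,0,0,0,1],[0,0.2,-0.5,0,0,0,1],[0,0.3,-0.65,0,0,0,-0.4],[0,0.3,-0.65,0,0,0,-0.4]]]'
python3 - <<'E'
from h import *
ps,im=wr('w6.png');print(ps)
save('z8.png',cv2.resize(im[60:270,180:460],(800,600),interpolation=cv2.INTER_CUBIC))
E
```

```text
time: 19.35
tool_pos: [404.0, -30.6, 199.9]
tcp_rot: [-3.137, -0.001, -1.695]
contact_force: [0.6, -0.2, -0.5]
grip_width: 15.7
(array([404.02645031, -30.55708358, 199.90494678]), array([-3.13657707e+00, -8.94397935e-04, -1.69481176e+00]))
```

View pics/w6.png

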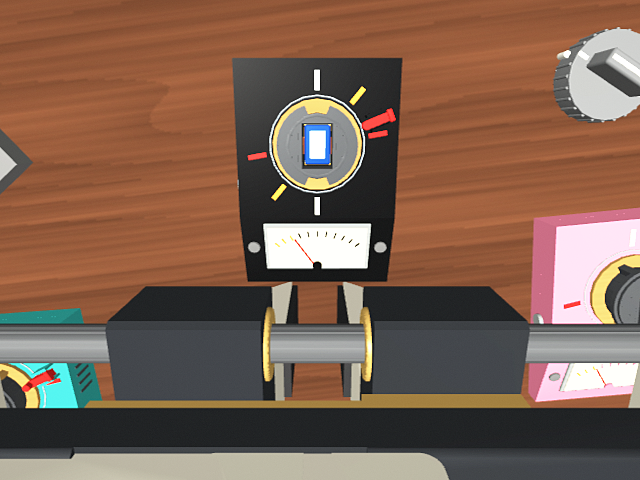

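View pics/z8.png

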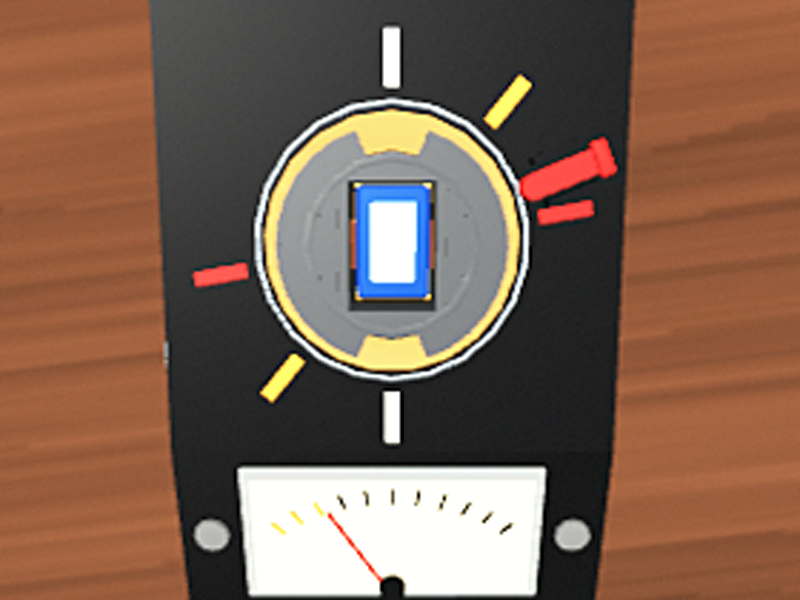

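The battery lies in the well at (317,145), apparently flush. I'll check its height from its image size and re-measure the tuner, then the cap.

```bash
python3 - <<'E'
from h import *
im=cv2.imread('pics/w6.png');ps=np.load('pics/pose.npy')
hsv=cv2.cvtColor(im,cv2.COLOR_BGR2HSV)
def cen(m,x0,y0,x1,y1):
    M=cv2.moments(m[y0:y1,x0:x1],True);return np.array([x0+M['m10']/M['m00'],y0+M['m01']/M['m00']]),M['m00']
w=cv2.inRange(hsv,(0,0,190),(180,50,255)); a=cv2.inRange(hsv,(20,120,150),(32,255,255))
c,s=cen(w,307,128,328,160);print('label',c,s,onz('wrist',*c,68,ps))
m=cv2.inRange(hsv,(105,100,90),(125,255,255))|w
mm=np.zeros_like(m);mm[120:170,300:335]=m[120:170,300:335]
k=max(cv2.findContours(mm,0,2)[0],key=cv2.contourArea);r=cv2.boundingRect(k);print(r)
for z in (68,72,76):
    a0=onz('wrist',r[0]-.5,r[1]+r[3]/2,z,ps);a1=onz('wrist',r[0]+r[2]-.5,r[1]+r[3]/2,z,ps);b0=onz('wrist',317,r[1]-.5,z,ps);b1=onz('wrist',317,r[1]+r[3]-.5,z,ps)
    print(z,np.linalg.norm(a1-a0),np.linalg.norm(b1-b0))
P={}
for n,m,b in [('w+',w,(305,65,330,95)),('w-',w,(305,195,330,218)),('a+',a,(347,83,370,108)),('a-',a,(268,182,290,203))]:
    c,s=cen(m,*b);P[n]=onz('wrist',*c,40,ps)[:2];print(n,c.round(1),s,P[n].round(2))
ang=lambda v:np.degrees(np.arctan2(v[1],v[0]))
print((P['w+']+P['w-'])/2,(P['a+']+P['a-'])/2,ang(P['w+']-P['w-']),ang(P['a+']-P['a-']))
E
```

```text
label [317.16861827 144.25995316] 427.0 [464.52383098 -39.21908352  68.        ]
(304, 125, 27, 39)
68 18.307957413818112 25.743907345726658
72 18.056620409063104 25.390487441107393
76 17.805283404308096 25.037067536488014
w+ [316.5  79.8] 124.0 [508.39 -44.28]
w- [317.  205.5] 90.0 [418.16 -33.31]
a+ [357.4  95.1] 104.0 [494.47 -72.28]
a- [278.5 191.5] 86.0 [432.53  -5.48]
[463.27622532 -38.79550283] [463.49807606 -38.87826779] -6.932645999237913 -47.161645659639305
```

```bash
python3 -m inch '[[[0.15,-0.05,0,0,0,-0.1,-0.4],[0.3,-0.1,0,0,0,-0.25,-0.4],[0.45,-0.15,0,0,0,-0.4,-0.4],[0.6,-0.2,0,0,0,-0.55,-0.4],[0.75,-0.25,0,0,0,-0.7,-0.4],[0.9,-0.3,0,0,0,-0.85,-0.4],[1,-0.3,0,0,0,-0.9,-0.4],[1,-0.3,0,0,0,-0.9,-0.4],[1,-0.3,0,0,0,-0.9,-0.4],[1,-0.3,0,0,0,-0.9,-0.4]]]'
python3 - <<'E'
from h import *
o=bot.get_obs();p=o['tool_pos'];y=o['tcp_rot'][2]
X=np.array([np.cos(y),np.sin(y)]);Y=np.array([np.sin(y),-np.cos(y)])
d=np.array((464,-296))-p[:2]; print(d@X/200,d@Y/200, (np.degrees(y)+36)/45)
E
```

```text
time: 20.65
tool_pos: [438.7, -235.4, 197.4]
tcp_rot: [3.141, 0.001, -0.987]
contact_force: [-1.0, -0.2, 0.4]
grip_width: 63.9
0.3223530254360408 0.061311020709561154 -0.4572883055400344
```

```bash
python3 -m inch '[[[0.1,0.02,0,0,0,-0.1,-0.4],[0.2,0.04,0,0,0,-0.25,-0.4],[0.32,0.06,0,0,0,-0.4,-0.4],[0.32,0.06,0,0,0,-0.46,-0.4],[0.32,0.06,0,0,0,-0.46,-0.4],[0.32,0.06,0,0,0,-0.46,-0.4],[0.32,0.06,0,0,0,-0.46,-0.4],[0.32,0.06,0,0,0,-0.46,-0.4],[0.32,0.06,0,0,0,-0.46,-0.4],[0.32,0.06,0,0,0,-0.46,-0.4]]]'
python3 - <<'E'
from h import *
print(wr('w7.png')[0])
E
```

```text
time: 21.9
tool_pos: [463.9, -296.4, 197.7]
tcp_rot: [3.142, -0.0, -0.627]
contact_force: [0.4, 0.6, -0.4]
grip_width: 63.9
(array([ 463.87096766, -296.37907042,  197.73498746]), array([ 3.14152423e+00, -9.53294898e-05, -6.26797459e-01]))
```

View pics/w7.png

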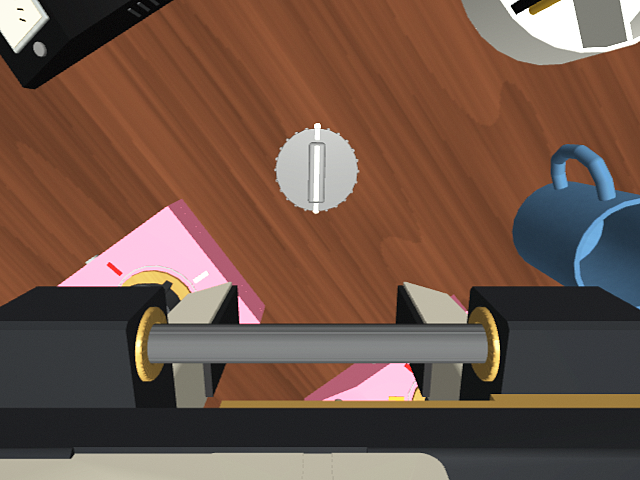

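```bash
python3 - <<'E'
from h import *
im=cv2.imread('pics/w7.png');ps=np.load('pics/pose.npy');p=ps[0];y=ps[1][2]
X=np.array([np.cos(y),np.sin(y)]);Y=np.array([np.sin(y),-np.cos(y)])
hsv=cv2.cvtColor(im,cv2.COLOR_BGR2HSV)
m=cv2.inRange(hsv,(0,0,225),(180,40,255));m[:,:270]=0;m[:,365:]=0;m[:145]=0;m[203:]=0
pts=cv2.findNonZero(m)[:,0].astype(float);print(len(pts),pts.mean(0),cv2.boundingRect(cv2.findNonZero(m)))
q=np.array([onz('wrist',*k,46,ps)[:2] for k in pts])
vx,vy,x0,y0=cv2.fitLine(q.astype(np.float32),cv2.DIST_L2,0,.01,.01).ravel();print('bar ang',np.degrees(np.arctan2(vy,vx)),np.degrees(y)+90)
# bar outline grey: disc
g=cv2.inRange(hsv,(0,0,120),(180,30,255));g[:,:265]=0;g[:,370:]=0;g[:115]=0;g[220:]=0
k=max(cv2.findContours(g,0,2)[0],key=cv2.contourArea);e=cv2.fitEllipse(k);print(e)
for n,u,v,z in [('stripe',*pts.mean(0),46),('pinkcorner',182,202,40),('pink2',262,305,40)]:
    w=onz('wrist',u,v,z,ps);d=w[:2]-p[:2];print(n,w.round(2),d@X,d@Y)
cv2.imwrite('pics/z9.png',cv2.resize(im[115:220,250:390],(800,600),interpolation=cv2.INTER_CUBIC))
E
```

```text
297 [316.14478114 171.98653199] (313, 145, 7, 56)
bar ang 53.12986 54.08715097994825
((316.2806091308594, 168.83724975585938), (81.25654602050781, 83.21719360351562), 179.52001953125)
stripe [ 486.61 -264.55   46.  ] -0.2475420769640219 -39.11646813830821
pinkcorner [ 389.96 -223.2    40.  ] -102.78704268430312 -15.915467169177377
pink2 [ 387.22 -326.11   40.  ] -44.64103168738056 69.0359881891452
```

View pics/z9.png

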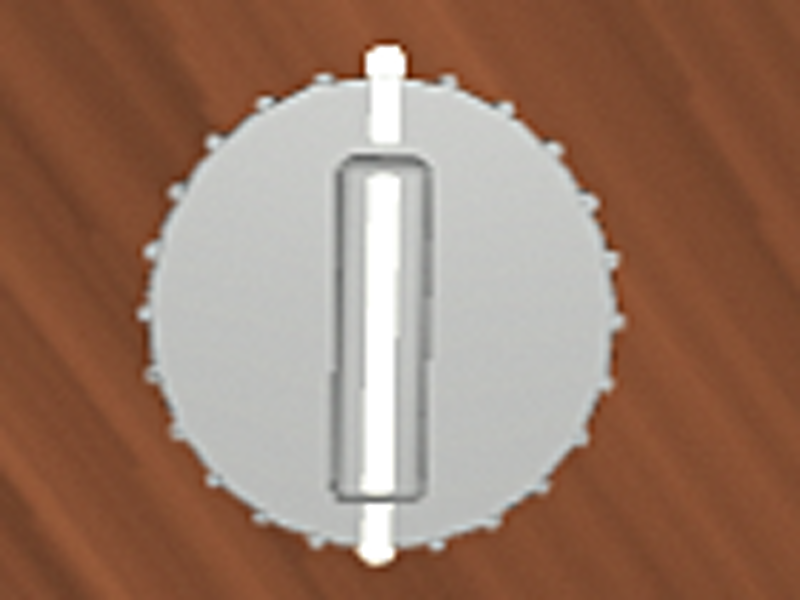

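The bar centre is 39 mm along tool -y at an angle of 53.1°, and the pink tuner is well clear of the fingers. I'll approach, grip and lift.

```bash
python3 -m inch '[[[-0.004,-0.1,0.1,0,0,0.02,0],[-0.007,-0.195,0.2,0,0,0.02,0],[-0.007,-0.195,0.45,0,0,0.02,0],[-0.007,-0.195,0.65,0,0,0.02,0],[-0.007,-0.195,0.78,0,0,0.02,0],[-0.007,-0.195,0.84,0,0,0.02,0],[-0.007,-0.195,0.865,0,0,0.02,0],[-0.007,-0.195,0.865,0,0,0.02,0.3],[-0.007,-0.195,0.865,0,0,0.02,1],[-0.007,-0.195,0.865,0,0,0.02,1]]]'
python3 -m inch '[[[0,0,0,0,0,0,1],[0,0,0,0,0,0,1],[0,0,0,0,0,0,1],[0,0,-0.05,0,0,0,1],[0,0,-0.1,0,0,0,1],[0,0,-0.2,0,0,0,1],[0,0,-0.35,0,0,0,1],[0,0,-0.5,0,0,0,1],[0,0,-0.55,0,0,0,1],[0,0,-0.55,0,0,0,1]]]'
python3 - <<'E'
from h import *
ps,im=wr('w8.png');print(ps,bot.get_obs()['grip_width'])
E
```

```text
time: 23.2
tool_pos: [486.0, -264.2, 25.5]
tcp_rot: [3.142, -0.001, -0.642]
contact_force: [0.8, 0.3, 0.5]
grip_width: 20.8
time: 24.45
tool_pos: [485.7, -264.0, 135.0]
tcp_rot: [3.142, -0.001, -0.642]
contact_force: [0.1, 0.5, -0.6]
grip_width: 11.7
(array([ 485.70866127, -263.99007359,  135.03745697]), array([ 3.14155928e+00, -1.01519670e-03, -6.42341182e-01])) 12.037423183756221
```

View pics/w8.png

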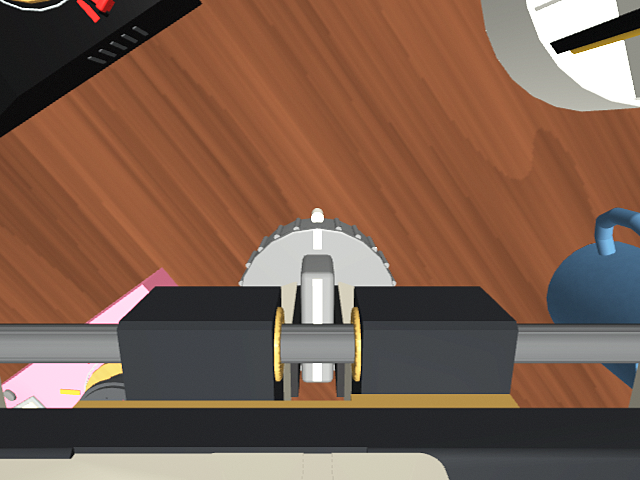

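```bash
python3 - <<'E'
from h import *
im=cv2.imread('pics/w8.png');ps=np.load('pics/pose.npy');p=ps[0];y=ps[1][2]
cv2.imwrite('pics/z10.png',cv2.resize(im[200:395,230:400],(680,780),interpolation=cv2.INTER_CUBIC)[:600])
cv2.imwrite('pics/z11.png',cv2.resize(im[355:395,287:347],(780,520),interpolation=cv2.INTER_CUBIC))
E
```

```text
(no output)
```

View pics/z10.png

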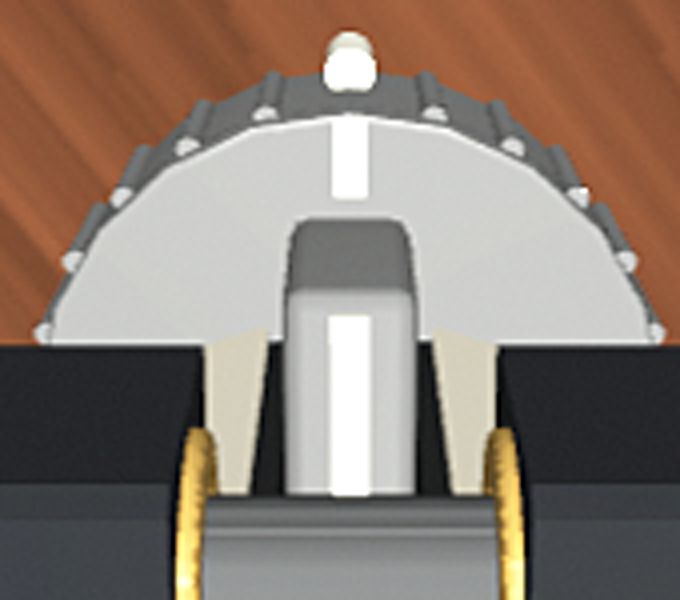

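View pics/z11.png

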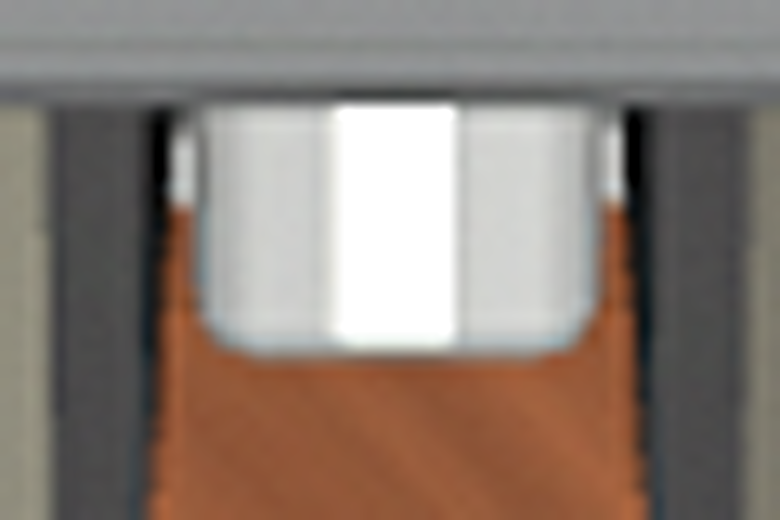

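```bash
python3 - <<'E'
from h import *
ps=np.load('pics/pose.npy');p=ps[0];y=ps[1][2]
X=np.array([np.cos(y),np.sin(y)]);Y=np.array([np.sin(y),-np.cos(y)])
for n,r,z in [('far',271.8,46),('near',382.3,46),('base',254.5,22),('disc',229.5,22)]:
    d=onz('wrist',317.2,r-.4,p[2]-25.5+z,ps)[:2]-p[:2];print(n,d@X,d@Y)
o=np.array([463.4,-37.9])
# hover offset: tool yaw -97.1, tool y +40 of turret
for t in [o, ]:
    d=t-p[:2];print(d@X/200,d@Y/200)
E
```

```text
far 0.4545248219977224 -21.225569796253538
near 0.4195543740032588 22.69434627875402
base 0.4833153310300059 -20.365783781436285
disc 0.4915992202737785 -30.76964593432344
-0.7665329872845534 -0.8383239964587044
```

The cap is held and sits +1.2 mm in tool y compared with the battery. Target TCP is (464.7,-38.05) at yaw -97.1°. Travelling there in two calls.

```bash
python3 -m inch '[[[-0.08,-0.1,-0.03,0,0,0.1,1],[-0.17,-0.2,-0.05,0,0,0.2,1],[-0.27,-0.3,-0.05,0,0,0.35,1],[-0.37,-0.4,-0.05,0,0,0.5,1],[-0.47,-0.5,-0.05,0,0,0.65,1],[-0.57,-0.6,-0.05,0,0,0.8,1],[-0.67,-0.7,-0.05,0,0,0.9,1],[-0.7,-0.8,-0.05,0,0,0.9,1],[-0.7,-0.8,-0.05,0,0,0.9,1],[-0.7,-0.8,-0.05,0,0,0.9,1]]]'
python3 - <<'E'
from h import *
o=bot.get_obs();p=o['tool_pos'];y=o['tcp_rot'][2]
X=np.array([np.cos(y),np.sin(y)]);Y=np.array([np.sin(y),-np.cos(y)])
d=np.array((464.7,-38.05))-p[:2]; print(d@X/200,d@Y/200, (np.degrees(y)+97.1)/45)
E
```

```text
time: 25.75
tool_pos: [468.9, -52.3, 143.9]
tcp_rot: [3.14, 0.0, -1.349]
contact_force: [0.1, -0.3, -0.4]
grip_width: 11.7
-0.07391847396401377 0.004841261896375057 0.4403056358615749
```

```bash
python3 -m inch '[[[-0.02,0.002,0,0,0,0.1,1],[-0.04,0.004,0,0,0,0.2,1],[-0.074,0.005,0,0,0,0.3,1],[-0.074,0.005,0,0,0,0.44,1],[-0.074,0.005,0.03,0,0,0.44,1],[-0.074,0.005,0.06,0,0,0.44,1],[-0.074,0.005,0.08,0,0,0.44,1],[-0.074,0.005,0.1,0,0,0.44,1],[-0.074,0.005,0.1,0,0,0.44,1],[-0.074,0.005,0.1,0,0,0.44,1]]]'
python3 - <<'E'
from h import *
ps,im=wr('w9.png');print(ps)
s=bot.capture('side');d=bot.capture('scene')
def c(im,x,y,w=40,h=40): return cv2.resize(im[y-h:y+h,x-w:x+w],(400,400),interpolation=cv2.INTER_CUBIC)
save('z12.png',np.hstack([c(s,330,255),c(d,350,225)]))
E
```

```text
time: 27.0
tool_pos: [465.3, -37.7, 124.8]
tcp_rot: [-3.141, -0.0, -1.695]
contact_force: [0.8, 0.8, -1.2]
grip_width: 11.5
(array([465.25678387, -37.74794246, 124.79171798]), array([-3.14134203e+00, -1.08282911e-04, -1.69451360e+00]))
```

View pics/w9.png

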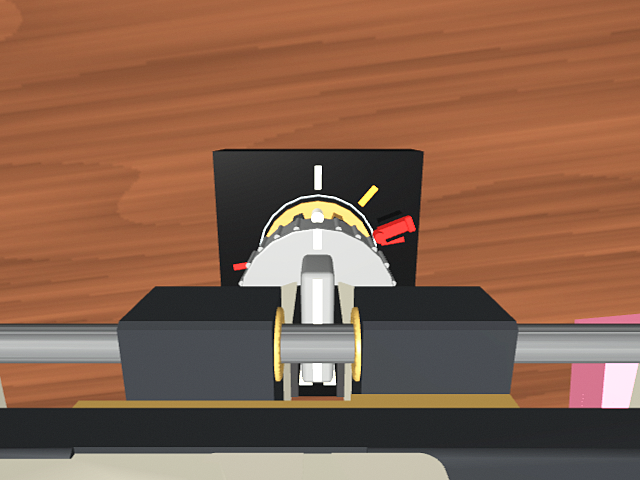

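View pics/z12.png

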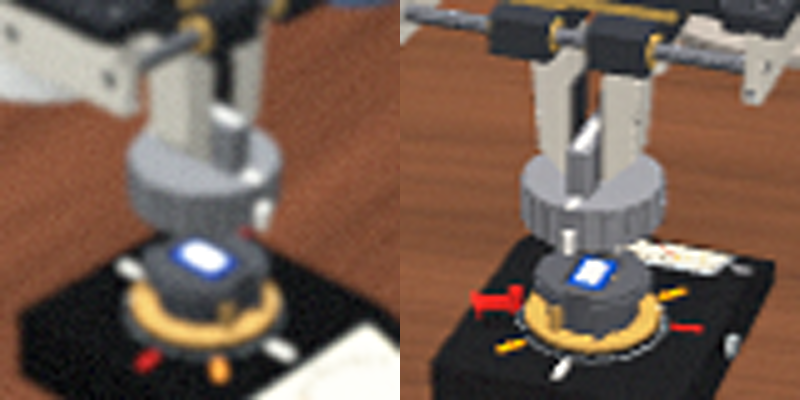

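The cap is centred over the turret with its pointer in line with the white mark (317,178), and the battery looks flush. I'll descend gently and check the force.

```bash
python3 -m inch '[[[0.001,0.002,0.05,0,0,0,1],[0.001,0.002,0.1,0,0,0,1],[0.001,0.002,0.13,0,0,0,1],[0.001,0.002,0.15,0,0,0,1],[0.001,0.002,0.16,0,0,0,1],[0.001,0.002,0.17,0,0,0,1],[0.001,0.002,0.18,0,0,0,1],[0.001,0.002,0.19,0,0,0,1],[0.001,0.002,0.2,0,0,0,1],[0.001,0.002,0.2,0,0,0,1]]]'
```

```text
time: 28.4
tool_pos: [464.6, -37.9, 84.5]
tcp_rot: [3.141, -0.0, -1.695]
contact_force: [-0.0, 0.0, -0.9]
grip_width: 11.9
```

The lugs are below the flange top with no force. Going the rest of the way down (9 mm).

```bash
python3 -m inch '[[[0,0,0.01,0,0,0,1],[0,0,0.018,0,0,0,1],[0,0,0.026,0,0,0,1],[0,0,0.034,0,0,0,1],[0,0,0.04,0,0,0,1],[0,0,0.044,0,0,0,1],[0,0,0.047,0,0,0,1],[0,0,0.049,0,0,0,1],[0,0,0.05,0,0,0,1],[0,0,0.05,0,0,0,1]]]'
python3 - <<'E'
from h import *
ps,im=wr('w10.png');print(ps)
s=bot.capture('side');d=bot.capture('scene')
def c(im,x,y,w=40,h=40): return cv2.resize(im[y-h:y+h,x-w:x+w],(400,400),interpolation=cv2.INTER_CUBIC)
save('z13.png',np.hstack([c(s,330,255),c(d,350,225)]))
E
```

```text
time: 29.65
tool_pos: [464.7, -37.9, 75.2]
tcp_rot: [-3.141, -0.0, -1.695]
contact_force: [-1.7, 0.8, 5.6]
grip_width: 12.1
(array([464.72169181, -37.89999263,  75.17766976]), array([-3.14130092e+00, -1.52040690e-04, -1.69469005e+00]))
```

View pics/z13.png

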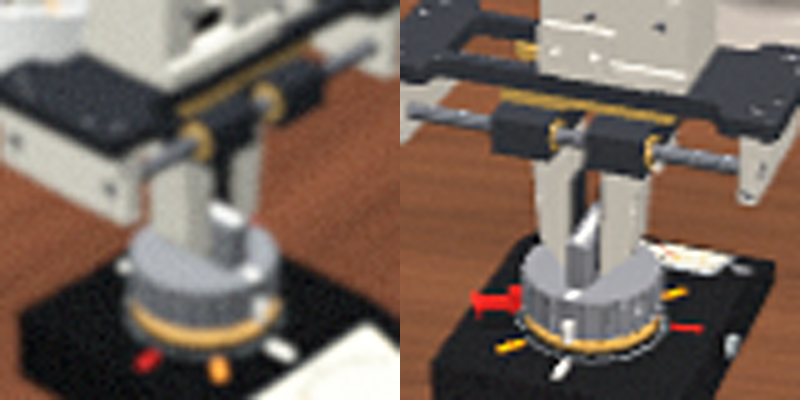

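The cap is fully down (TCP 75.2, expected 75.5; 5.6 N). Now turn clockwise (+tool z) 40°, which is 0.89, while keeping the cap's centre still.

```bash
python3 -m inch '[[[0,0,0,0,0,0.1,1],[0.001,0,0,0,0,0.2,1],[0.001,0,0,0,0,0.3,1],[0.002,0,0,0,0,0.4,1],[0.002,0.001,0,0,0,0.5,1],[0.003,0.001,0,0,0,0.6,1],[0.003,0.001,0,0,0,0.7,1],[0.004,0.001,0,0,0,0.8,1],[0.004,0.001,0,0,0,0.89,1],[0.004,0.001,0,0,0,0.89,1]]]'
python3 - <<'E'
from h import *
ps,im=wr('w11.png');o=bot.get_obs();print(ps,o['moment'],np.degrees(ps[1][2]))
s=bot.capture('side');d=bot.capture('scene')
def c(im,x,y,w=40,h=40): return cv2.resize(im[y-h:y+h,x-w:x+w],(400,400),interpolation=cv2.INTER_CUBIC)
save('z14.png',np.hstack([c(s,330,275),c(d,350,250)]))
E
```

```text
time: 31.05
tool_pos: [464.4, -39.0, 75.2]
tcp_rot: [-3.141, -0.0, -2.394]
contact_force: [-2.9, -0.4, 5.2]
grip_width: 11.6
(array([464.39586216, -38.97583356,  75.15317888]), array([-3.14090636e+00, -3.49393871e-04, -2.39406670e+00])) [-0.13680107  0.4151095   0.08646696] -137.16991791140703
```

View pics/w11.png

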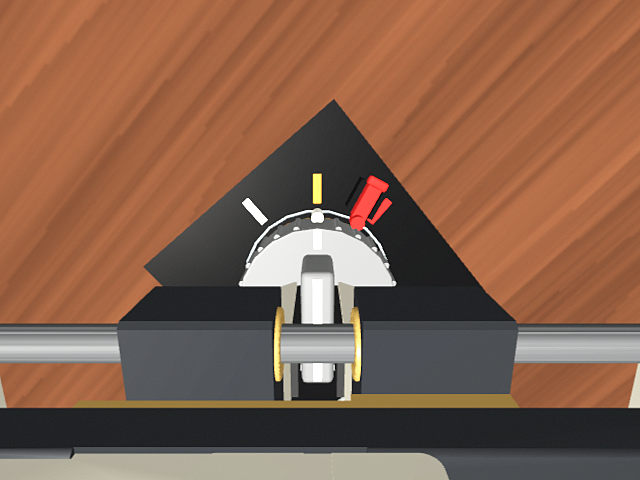

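View pics/z14.png

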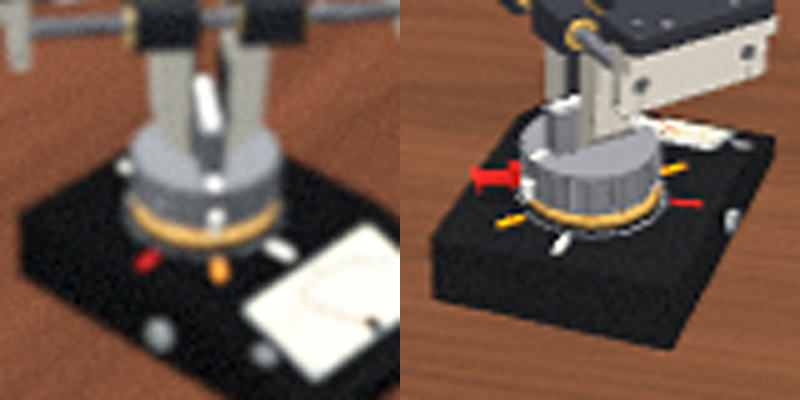

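The pointer at (317,215) stands in line with the amber mark at (317,188). I'll quantify that with a short hold to confirm it is steady.

```bash
python3 -m inch '[[[0,0,0,0,0,0,1],[0,0,0,0,0,0,1],[0,0,0,0,0,0,1],[0,0,0,0,0,0,1],[0,0,0,0,0,0,1],[0,0,0,0,0,0,1],[0,0,0,0,0,0,1],[0,0,0,0,0,0,1],[0,0,0,0,0,0,1],[0,0,0,0,0,0,1]]]'
python3 - <<'E'
from h import *
ps,im=wr('w12.png');im=cv2.cvtColor(im,cv2.COLOR_RGB2BGR);hsv=cv2.cvtColor(im,cv2.COLOR_BGR2HSV);p=ps[0];y=ps[1][2]
def cen(m,x0,y0,x1,y1):
    M=cv2.moments(m[y0:y1,x0:x1],True);return np.array([x0+M['m10']/M['m00'],y0+M['m01']/M['m00']])
a=cv2.inRange(hsv,(20,120,150),(32,255,255));w=cv2.inRange(hsv,(0,0,235),(180,40,255))
A=onz('wrist',*cen(a,300,165,335,208),40,ps)[:2]
M1=onz('wrist',*cen(w,308,229,327,250),p[2]-3.3,ps)[:2]
S=onz('wrist',*cen(w,308,278,327,320),p[2]+20.7,ps)[:2]
C=np.array([463.39,-38.85])
ang=lambda v:np.degrees(np.arctan2(v[1],v[0]))
print(np.degrees(y),'amber vs axis',ang(A-C),'cap line',ang(M1-S),'tool y-',ang(-np.array([np.sin(y),-np.cos(y)])))
o=bot.get_obs();print(o['contact_force'],o['moment'],o['grip_width'],o['time'])
cv2.imwrite('pics/z15.png',cv2.resize(im[160:300,225:410],(793,600),interpolation=cv2.INTER_CUBIC))
E
```

```text
time: 32.45
tool_pos: [464.4, -39.0, 75.2]
tcp_rot: [-3.141, -0.0, -2.393]
contact_force: [-1.7, -1.6, 4.9]
grip_width: 11.8
-137.12634673691173 amber vs axis -46.81866341079356 cap line -48.751862133865586 tool y- -47.126346736911714
[-1.92696077 -1.50203755  5.47581451] [-0.09365019  0.38306361  0.02228182] 11.802873523898633 32.5
```

View pics/z15.png

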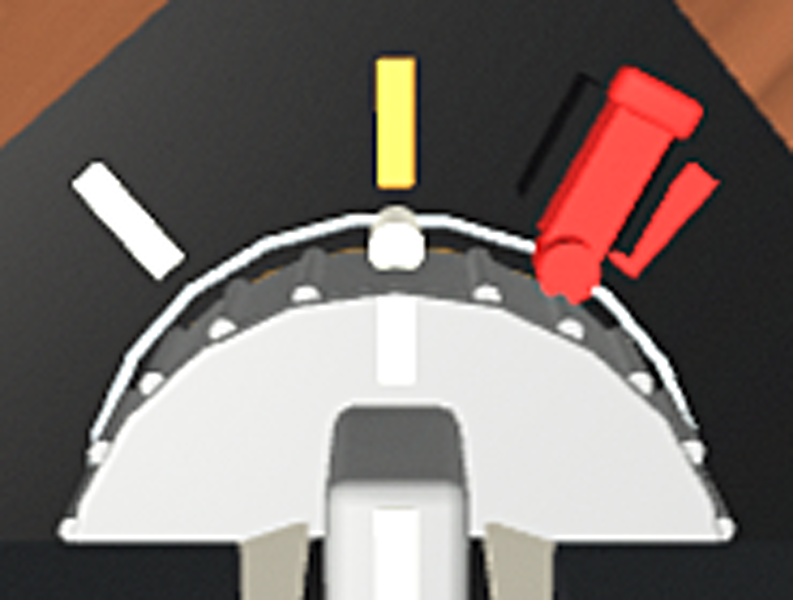

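The pointer, top mark and amber mark line up, the pose is steady, and the latch has not been reached. One last look at the whole table before I hand it in.

```bash
python3 - <<'E'
from h import *
save('scene9.png',bot.capture('scene'))
E
```

```text
(no output)
```

View pics/scene9.png

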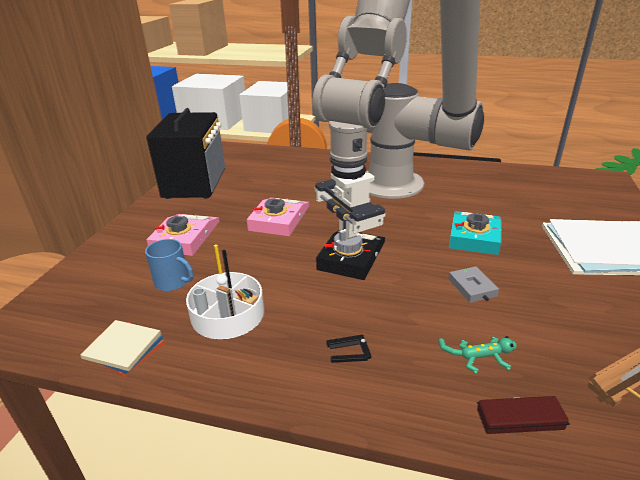

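The charger is empty at (474,284), the cap is on the black tuner at (348,247), and everything else is where it was.

```bash
python3 -c "
from plant import bot
print(bot.close_job(), bot.get_obs()['time'])"
```

```text
the job is handed in; nothing more can be done
the job is handed in; nothing more can be done
```

I took the battery out of the charger and pressed it flush into the black tuner's well. I then set the cap down through the slots, turned it about 40° clockwise to the amber marks, and handed the job in still gripping it, at about 33 s.

**Last checks**
- **Cap height:** it was fully down, with the TCP at 75.2 mm against 75.5 expected and about 5 N of downward push.
- **Cap angle:** the tool had turned 40.0°. In the close-up the pointer stands on the amber mark, clear of the latch, and it held steady for over a second.
- **Other things:** nothing else on the table looked moved in the last picture.

**Checks that disagreed or were indirect**
- **Cap angle by stripe:** fitting the cap's stripe and top mark put the cap about 2° past the amber mark. The tool's yaw and the close-up agreed to within about 1° of the mark, so I trusted those.
- **Contact ring:** I had no direct reading of it.
- **Battery flush:** I judged this from the push (68.2 mm at 8 N, then 2 mm further commanded), from its image size, and from the cap seating fully. None of these is exact to better than about 1 mm.

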